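Move the drying glassware on by one step

ROBOT

A 6-joint arm with a two-finger parallel gripper is mounted at the origin on the work surface. World frame = base frame: x ahead of the robot, y to its left, z up, the work surface at z = 0. Lengths are in mm, angles in rad, forces in N, time in s.
With the tool pointing down it reaches from about 300 to 875 mm from the base axis. Payload 6.4 kg.
Tool frame: the origin (TCP) lies midway between the tips of the shut fingers; the grasp point (between the pads) lies 19 mm behind it (bot.pinch_z is the distance from the TCP to the grasp point, in mm); z points along the fingers, y is the line along which they close (so a half turn about z gives the same grasp; the last joint's range is limited). The gripper opens to 88 mm and grips with 3 to 60 N. Pads are 18 mm wide; open, the fingers measure 123 mm over their backs; the gripper's body (75 mm by 187 mm) begins 45 mm behind the grasp point.
Start: joints at [0.933, 0.181, 1.607, -0, 1.354, -0.206], TCP at [240.632, 522.243, 238.714] pointing down, gripper open.
Joint ranges: [-2.99, 2.99], [-0.89, 2.07], [0.3, 2.58], [-1.14, 4.28], [0, 2.63], [-3.12, 3.12]. Speed limits (rad/s): [2.57, 2.57, 3.01, 3.14, 3.14, 3.14].

INTERFACE

Orientations are given as a unit quaternion [w, x, y, z].
In Python, from rig import bot gives the robot as it stands.
- The arm moves only by the tool drive_tool, never from a script. Its argument "plan" is a list of rows, each a list of 3 entries, a list of its own where there are three numbers: the shift along the tool's x, y, z each as a share of 0.04 m, from -1 to 1, then the turn, a rotation vector about the tool's x, y, z each as a share of 45 degrees, from -1 to 1, then the closure, from 0 (fully open) to 1 (shut). A call has 1 to 10 rows; each row shifts and turns the commanded pose from where the row before left it, along the tool's axes as they then stand; what a row does not reach is not made up. A row lasts 1/10 s, in which the tool goes at most 50 mm and 8.59 degrees, less where a joint would pass 70% of its speed; a pose out of reach is approached as far as the arm can. A call with a number of a shift or a turn outside -1 to 1 is refused whole. A call with a gripper value outside its range is refused whole. The fingers move at their own pace and stop on an object; the grip force is fixed at half the most. Time passes only in rows, so rows that do not move let the fingers close. It gives the time, the measured TCP pose, the force, the opening and the grip force at its end, in the units of the state.
- bot.get_state(): the state, without advancing time (a new reading comes with each control period).
- bot.grab_frame(name): name is "side" or "top" or "wrist"; returns a dict with "frame" (400x640x3 uint8, red, green, blue), "fx", "fy", "cx", "cy" (pixels), "R" (3x3) and "t" (3): a world point X has camera coordinates R X + t. Camera axes: x right, y down, z forward; pixel columns grow to the right and rows downward; lengths in mm; the calibration is good to about 2 mm. A picture is of the moment at which its call begins. There is no depth.
- bot.close_job(): hands the job in; it is judged then, once.
The state is a dict: "clock": time; "joints": joint angles; "dq": joint speeds; "joint_torque": joint torques, N m; "eef_pos": TCP position; "eef_rot": TCP orientation; "wrist_force": force on the tool from outside, world axes, zero at the start; "torque": the same for the moment, N m; "gripper_width": finger opening in mm; "grip_force": force on a finger pad.
Only numpy, scipy, OpenCV 4.12 (cv2) and the standard library are available. Lean on these libraries where they do the work, as an engineer would, in place of code of your own. Each camera call takes 0.05 s, during which the arm holds its last target. There are 200 camera calls.

TASK

Three empty pieces of glassware are being dried to constant weight, and each is due for its next step: move the conical flask from the hotplate to the cork mat to cool, the lidded weighing bottle from the cork mat to the balance pan to be weighed, and the small beaker from the balance back onto the hotplate, each left standing upright in the middle of its place. The flask is hot, so it must not be set on the tile, the balance or the bare bench; the empty white tile is free for parking one of the others on the way. Set the glass down gently and upright, without dropping or tipping it, and leave the spirit lamp and the beaker of pipette tips where they stand.

Things in the scene. Friction and masses are not known exactly. Their poses are not given: they have to be found in the camera images.
- flask: Empty clear-glass conical (Erlenmeyer) flask, open at the top, 120 mm high; foot 72 mm across, cone narrowing from 10 mm above the foot to the straight neck, which is 34 mm across from 82 mm up to the top at 120 mm. 0.10 kg. Starts hot, standing near the middle of the hotplate. Origin: centre of its underside; z up along its axis.
- beaker: Empty clear-glass cylindrical beaker, open at the top, 50 mm across, 70 mm high, wall about 2 mm, with a spout sticking out about 5 mm at the rim. 0.07 kg. Starts near the middle of the balance pan. Origin: centre of its underside; z up along its axis.
- weighing_bottle: Closed glass weighing bottle, a straight cylinder 44 mm across and 66 mm high including its ground lid (lid and bottle are one piece), with a knob 20 mm across on top, 84 mm high in all. 0.10 kg. Starts near the middle of the cork mat. Origin: centre of its underside; z up along its axis.
- hotplate: Cream magnetic-stirrer hotplate fixed to the bench, 150 mm wide and 208 mm deep, with a round flat grey metal plate 135 mm across whose top is 85 mm above the bench. Origin: on the bench, below the middle of the round plate; its control console (lower than 55 mm) extends to 130 mm along its own +x.
- balance: Grey portable laboratory balance fixed to the bench, 142 mm wide and 205 mm deep, with a round flat steel pan 110 mm across whose top is 52 mm above the bench; the pan does not sink. Origin: on the bench, below the middle of the pan; its display console (lower than 45 mm) extends to 133 mm along its own +x.
- cork_mat: Round cork mat fixed on the bench, 120 mm across, 10 mm thick. Origin: centre of its underside, on the bench.
- tile: Square white ceramic tile fixed on the bench, 120 mm by 120 mm, 8 mm thick, empty: the free spot. Origin: centre of its underside, on the bench.
- spirit_lamp: Bystander: small squat glass spirit lamp with a blue plastic cap, 80 mm across, 105 mm high, loose, on the robot's side of the four places. Origin: centre of its underside.
- tip_beaker: Bystander: larger glass beaker, 76 mm across, 105 mm high, holding white pipette tips that reach 145 mm high, loose, in the gap between the two middle places, ahead of the robot. Origin: centre of its underside.
Mind the look-alikes: they are no part of the job. Leave any turquoise look-alike of the weighing_bottle alone.

How it is judged (in metres and radians):
At the end, for the whole second after the job is handed in: The flask stands on the cork mat, the weighing bottle on the balance pan and the beaker on the hotplate's plate, each within 15 mm of the middle of its place, bearing on it (height within 4 mm), upright within 0.08 rad, at rest (under 0.02 m/s) and released (horizontal distance between flask and cork_mat below 0.015 m and z of flask in the frame of cork_mat between 0.006 and 0.014 m and angle between each of flask, weighing_bottle, beaker's own z axis and vertical below 0.08 rad and linear speed of each of flask, weighing_bottle, beaker below 0.02 m/s and contact force between the fingers and flask below 0.05 N and horizontal distance between weighing_bottle and balance below 0.015 m and z of weighing_bottle in the frame of balance between 0.048 and 0.056 m and contact force between the fingers and weighing_bottle below 0.05 N and horizontal distance between beaker and hotplate below 0.015 m and z of beaker in the frame of hotplate between 0.081 and 0.089 m and contact force between the fingers and beaker below 0.05 N); the robot touches nothing.
It fails at once if the hot flask is set on (or touches) the ceramic tile, the balance or the bare bench (its underside within 6 mm of the bench) (contact force between flask and tile above 0.3 N or contact force between flask and balance above 0.3 N or height (world z) of flask below 0.006 m).
It fails at once if a piece of the glassware is tipped by more than 35 degrees (angle between any of flask, beaker, weighing_bottle's own z axis and vertical above 0.61 rad).
It fails at once if a piece of the glassware is dropped (falls about 13 mm or more, reaching 0.5 m/s, with the fingers off it) ((contact force between the fingers and flask below 0.02 N and linear speed of flask above 0.5 m/s) or (contact force between the fingers and beaker below 0.02 N and linear speed of beaker above 0.5 m/s) or (contact force between the fingers and weighing_bottle below 0.02 N and linear speed of weighing_bottle above 0.5 m/s)).
It fails at once if the spirit lamp or the beaker of pipette tips is moved by more than 25 mm or tipped over 0.3 rad (distance of any of spirit_lamp, tip_beaker from where it was at the start of the episode above 0.025 m or angle between any of spirit_lamp, tip_beaker's own z axis and vertical above 0.3 rad).
It also fails if it takes over 118 s, if anything falls off the work surface, if the arm or the gripper's body presses on something with over 40 N, if the wrist force passes 120 N, or if a joint passes its speed limit or range.

## Working session

There is one attempt and no reset: what is moved stays moved. The work goes in short steps, Python scripts to look and compute and a tool call to move; the robot and the scene stay as the last step left them, time stands still between calls to the robot, and variables do not carry over. Pictures are saved under pics/ and viewed, at most 14 in all, crops included, and the job is handed in when it is done.

Besides the shell and the picture viewer there is one more tool, called after "Call:" in YAML: its name, and indented under it one key for each argument. drive_tool: Moves the arm, as the interface text tells. Shift numbers are shares of 0.04 m and turn numbers shares of 45 degrees, none past 1 either way. Its arguments: {"type":"object","properties":{"plan":{"type":"array"}},"required":["plan"]}

```bash
mkdir -p pics; cat > h.py <<'E'
import numpy as np, cv2, json
from rig import bot
def snap(n,tag):
    f=bot.grab_frame(n); cv2.imwrite(f'pics/{tag}.png',cv2.cvtColor(f['frame'],cv2.COLOR_RGB2BGR))
    np.savez(f'pics/{tag}.npz',**f); return f
def px2w(f,u,v,z):
    R=np.array(f['R']);t=np.array(f['t']); d=R.T@np.array([(u-f['cx'])/f['fx'],(v-f['cy'])/f['fy'],1]); c=-R.T@t
    return c+d*(z-c[2])/d[2]
def w2px(f,X):
    p=np.array(f['R'])@np.array(X)+np.array(f['t']); return np.array([f['fx']*p[0]/p[2]+f['cx'],f['fy']*p[1]/p[2]+f['cy']])
E
python3 - <<'E'
from h import *
for n in('top','side'):
    f=snap(n,n+'0'); print(n,f['fx'],f['cx'],f['cy'],np.round(f['R'],3).tolist(),np.round(-np.array(f['R']).T@np.array(f['t']),1))
s=bot.get_state(); print({k:np.round(v,3).tolist() for k,v in s.items()}, bot.pinch_z)
E
```

```text
top 367.0684872705389 317.873882751765 201.50369505813717 [[0.03, -0.999, -0.012], [-0.995, -0.029, -0.098], [0.098, 0.015, -0.995]] [ 434.5   -8.  1049.6]
side 482.20750583520663 319.5793097539524 196.0798092802439 [[0.859, -0.513, -0.012], [-0.399, -0.654, -0.643], [0.322, 0.557, -0.766]] [  70.4 -767.1 1164.1]
{'clock': 0.1, 'joints': [0.933, 0.181, 1.608, 0.0, 1.354, -0.206], 'dq': [0.002, -0.002, -0.001, -0.001, -0.001, -0.0], 'joint_torque': [0.001, -43.482, -34.27, 0.071, 0.034, -0.0], 'eef_pos': [240.315, 521.855, 237.918], 'eef_rot': [-0.0, 0.214, 0.977, -0.001], 'wrist_force': [0.097, -0.976, -1.338], 'torque': [0.014, 0.037, -0.075], 'grip_force': 0.0, 'gripper_width': 88.299} 18.700000000000003
```

View pics/top0.png

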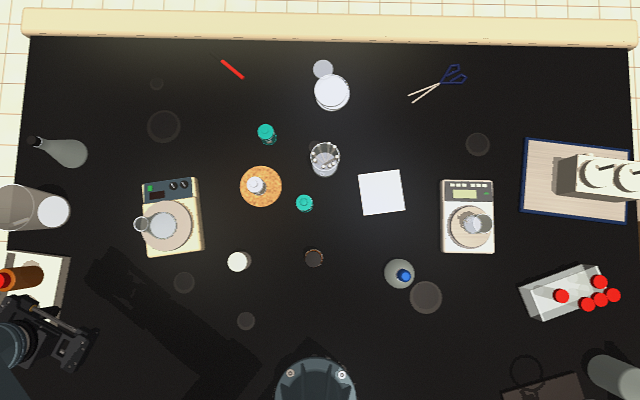

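View pics/side0.png

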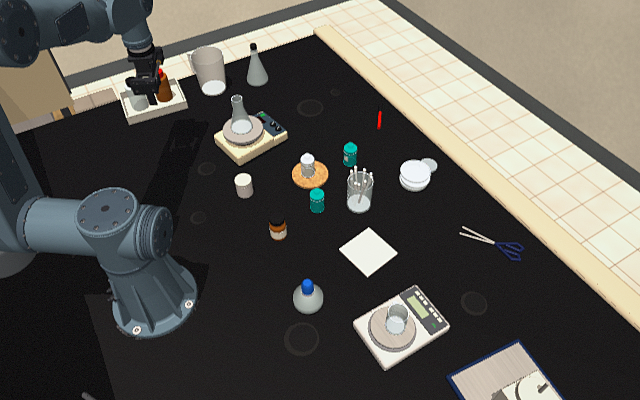

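Top view: the flask is on the hotplate (≈165,225). The white-lidded bottle is on cork (≈258,186). The small beaker is on the balance (≈470,226), and the tile is at ≈382,192. The lamp is at ≈400,273 and the tip beaker at ≈324,160. The weighing bottle candidates are the clear/white one on cork (258,186) and the turquoise ones at (266,133) and (304,203). The one on the cork fits the description. I'll enlarge to confirm and measure.

```bash
python3 - <<'E'
import cv2,numpy as np
t=cv2.imread('pics/top0.png');s=cv2.imread('pics/side0.png')
def crop(im,x,y,w,h,k):
    c=cv2.resize(im[y:y+h,x:x+w],None,fx=k,fy=k,interpolation=cv2.INTER_CUBIC)
    for i in range(0,w,10): cv2.putText(c,str(x+i),(i*k,8),0,.28,(0,255,255)) if i%20==0 else 0; cv2.line(c,(i*k,10),(i*k,14),(0,255,255))
    for j in range(0,h,10): cv2.putText(c,str(y+j),(0,j*k+4),0,.28,(0,255,255))
    return c
a=crop(t,125,125,160,140,5); cv2.imwrite('pics/c1.png',a[:600])
b=np.hstack([crop(t,350,160,60,60,5),crop(t,430,170,80,60+0,5)]); 
d=np.hstack([crop(t,430,170,80,100,5),crop(t,350,160,80,100,5)]);cv2.imwrite('pics/c2.png',d)
e=np.hstack([crop(s,210,90,80,75,5),crop(s,345,280,80,75,5)]);g=np.hstack([crop(s,280,140,80,45,5),crop(s,425,280,80,45,5)])
cv2.imwrite('pics/c3.png',np.vstack([e,g]))
E
```

```text
(no output)
```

View pics/c1.png

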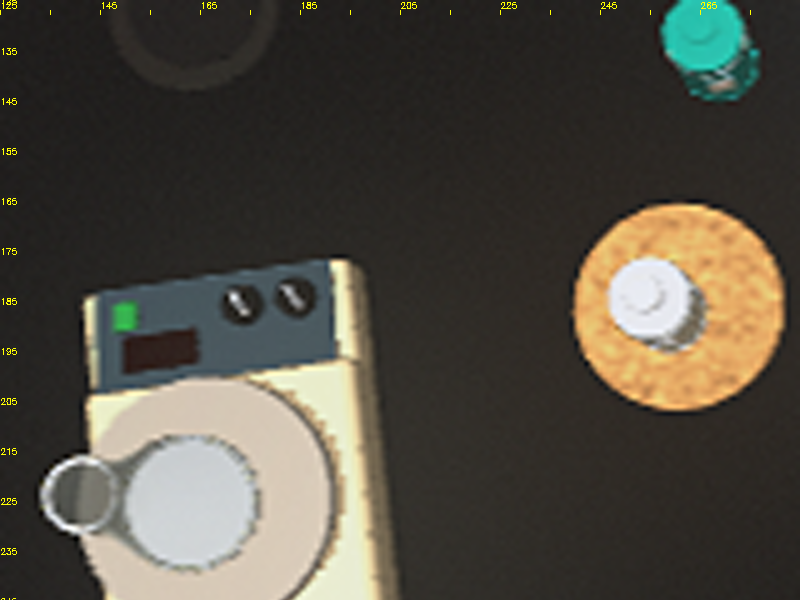

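View pics/c2.png

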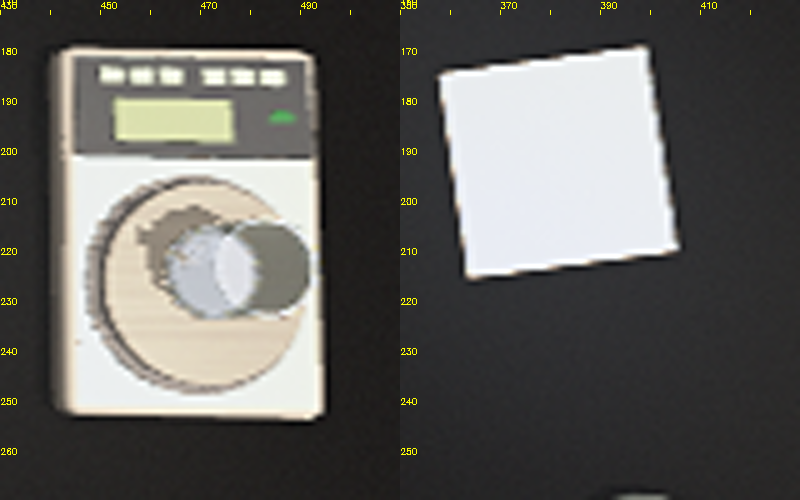

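View pics/c3.png

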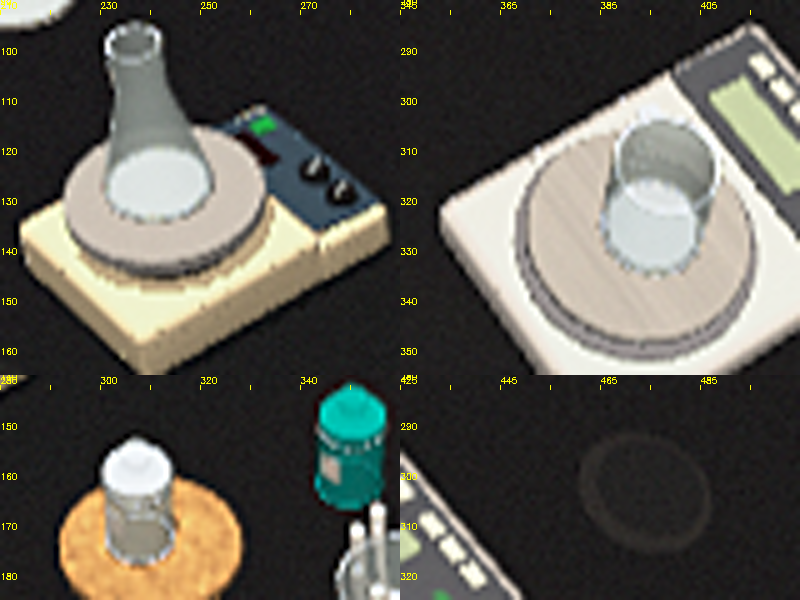

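The crops confirm that the clear bottle with a white lid on the cork is the right one; both turquoise ones are look-alikes. Next I turn these pixels into positions from both cameras.

```bash
python3 - <<'E'
from h import *
T=np.load('pics/top0.npz');S=np.load('pics/side0.npz')
def sh(n,f,u,v,z): print(n,np.round(px2w(f,u-.4,v-.4,z),1))
for n,u,v,z in[('plate',166,226.2,85),('flaskfoot',163.4,225.6,85),('flaskrim',141,224,205),('cork',260.9,186.4,10),('botlid',254.8,184.8,76),('knob',254,183.6,94),('pan',470.8,226.9,52),('beakbase',472.4,224.2,54),('beakrim',482.4,223.6,122),('tile',381.75,192.2,8),('tl',358,174.6,8),('tr',399.6,169.2,8),('br',405.8,209.8,8),('lampcap',404.4,275.4,105),('tipb',324,150,105),('tipbase',325,170,0),('turq1',304,202,75),('brown',314,257,50),('white',238,261,45)]: sh(n,T,u,v,z)
print()
for n,u,v,z in[('flaskrim',236.6,98.8,205),('flaskfoot',241.6,126.6,85),('plate',243.3,129.2,85),('pan',392.6,327.9,52),('beakrim',398.2,312.6,122),('beakbase',395.2,325.2,54),('botlid',307.4,158.8,76),('botbase',308,173.2,10),('cork',310,174,10),('tile',368.5,252,8),('turq1',317,194,75)]: sh(n,S,u,v,z)
# hough-ish ellipse fits
E
```

```text
plate [453.4 405.5  85. ]
flaskfoot [454.8 412.5  85. ]
flaskrim [454.4 412.5 205. ]
cork [576.6 172.8  10. ]
botlid [571.4 177.9  76. ]
knob [572.  176.7  94. ]
pan [ 476.7 -407.    52. ]
beakbase [ 484.  -410.6   54. ]
beakrim [ 482.9 -408.1  122. ]
tile [ 570.  -172.9    8. ]
tl [ 618.9 -104.3    8. ]
tr [ 637.9 -223.1    8. ]
br [ 521.6 -241.7    8. ]
lampcap [ 347.  -217.5  105. ]
tipb [664.5  -5.  105. ]
tipbase [631.1  -9.3   0. ]
turq1 [529.   44.4  75. ]
brown [383.2  13.7  50. ]
white [365.9 219.7  45. ]

flaskrim [455.5 410.1 205. ]
flaskfoot [457.  414.8  85. ]
plate [456.4 400.1  85. ]
pan [ 474.5 -411.8   52. ]
beakrim [ 483.  -410.1  122. ]
beakbase [ 483.4 -410.    54. ]
botlid [573.6 177.6  76. ]
botbase [573.2 177.1  10. ]
cork [576.9 170.6  10. ]
tile [ 568.7 -176.4    8. ]
turq1 [525.8  37.3  75. ]
```

Call:
drive_tool:
  plan:
    - [[0,0,0],[0,0,-0.183],0]
    - [[0,0,0],[0,0,-0.183],0]
    - [[0,0,0],[0,0,-0.183],0]
    - [[0,0,0],[0,0,0],0]

```text
clock: 0.5
eef_pos: [240.5, 522.0, 238.2]
eef_rot: [-0.0, -0.0, 1.0, -0.0]
wrist_force: [-0.0, -0.2, 1.3]
gripper_width: 88.1
grip_force: 0.0
```

Call:
drive_tool:
  plan:
    - [[-0.4,-0.4,0],[0,0,0],0]
    - [[-0.8,-0.83,0],[0,0,0],0]
    - [[-0.8,-0.83,0],[0,0,0],0]
    - [[-0.8,-0.83,0],[0,0,0],0]
    - [[-0.8,-0.83,0],[0,0,0],0]
    - [[-0.8,-0.83,0],[0,0,0],0]
    - [[-0.8,-0.83,0],[0,0,0],0]
    - [[-0.8,-0.83,0],[0,0,0],0]
    - [[-0.8,-0.83,0],[0,0,0],0]
    - [[-0.8,-0.83,0],[0,0,0],0]

```text
clock: 1.5
eef_pos: [545.4, 205.7, 238.6]
eef_rot: [-0.0, 0.003, 1.0, 0.0]
wrist_force: [0.4, 0.4, -0.6]
gripper_width: 88.5
grip_force: 0.0
```

Call:
drive_tool:
  plan:
    - [[-0.7,-0.74,0.5],[0,0,0],0]
    - [[0,0,0],[0,0,0],0]
    - [[0,0,0],[0,0,0],0]

```text
clock: 1.8
eef_pos: [572.0, 176.9, 217.5]
eef_rot: [-0.001, 0.003, 1.0, 0.0]
wrist_force: [0.1, -0.4, -0.0]
gripper_width: 88.5
grip_force: 0.0
```

```bash
python3 - <<'E'
from h import *
f=snap('wrist','w1'); s=bot.get_state(); print(s['eef_pos'],s['joints'],s['clock'])
for X in [(572.5,177.5,94),(572.5,177.5,76),(576.6,172,10)]: print(w2px(f,X))
im=cv2.imread('pics/w1.png')
cv2.circle(im,tuple(int(v) for v in w2px(f,(572.5,177.5,94))),3,(0,0,255),1)
a=np.linspace(0,6.28,100)
for c,r,z,col in[((576.6,172),60,10,(0,255,0)),((572.5,177.5),22,66+10,(0,0,255))]:
    cv2.polylines(im,[np.array([w2px(f,(c[0]+r*np.cos(t),c[1]+r*np.sin(t),z)) for t in a]).astype(int)],True,col)
S=cv2.imread('pics/side0.png');fs=np.load('pics/side0.npz');T=cv2.imread('pics/top0.png');ft=np.load('pics/top0.npz')
for I,g in((S,fs),(T,ft)):
  for c,r,z,col in[((455,403),67.5,85,(0,255,0)),((455.5,412.5),36,85,(0,0,255)),((475.5,-409.5),55,52,(0,255,0)),((483,-409.5),25,122,(0,0,255)),((576.6,172),60,10,(0,255,0))]:
    cv2.polylines(I,[np.array([w2px(g,(c[0]+r*np.cos(t),c[1]+r*np.sin(t),z))*16 for t in a]).astype(int)],True,col,1,cv2.LINE_AA,4)
def cr(I,x,y,w=80,h=60): return cv2.resize(I[y:y+h,x:x+w],None,fx=5,fy=5,interpolation=cv2.INTER_CUBIC)
cv2.imwrite('pics/ov.png',np.vstack([np.hstack([cr(S,205,95),cr(S,350,295)]),np.hstack([cr(T,125,195),cr(T,430,195)])]))
cv2.imwrite('pics/w1o.png',im)
E
```

```text
[571.82915479 177.89098622 218.30937294] [ 1.03363201e-01  2.52040301e-01  1.56423758e+00  4.65328411e-04
  1.32673904e+00 -1.46425452e+00] 1.85
[314.61447147 191.41063973]
[314.642579   186.57368407]
[309.58729127 176.65442582]
```

View pics/w1o.png

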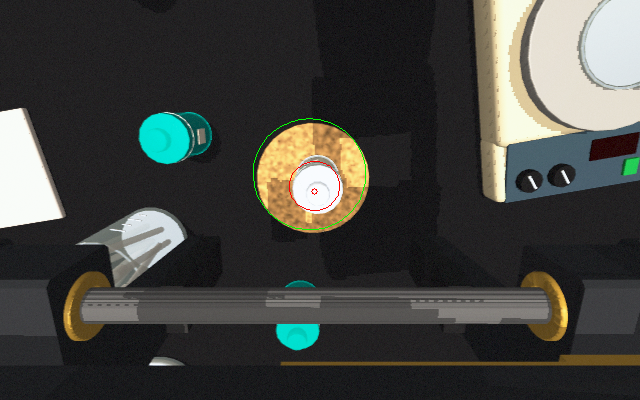

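View pics/ov.png

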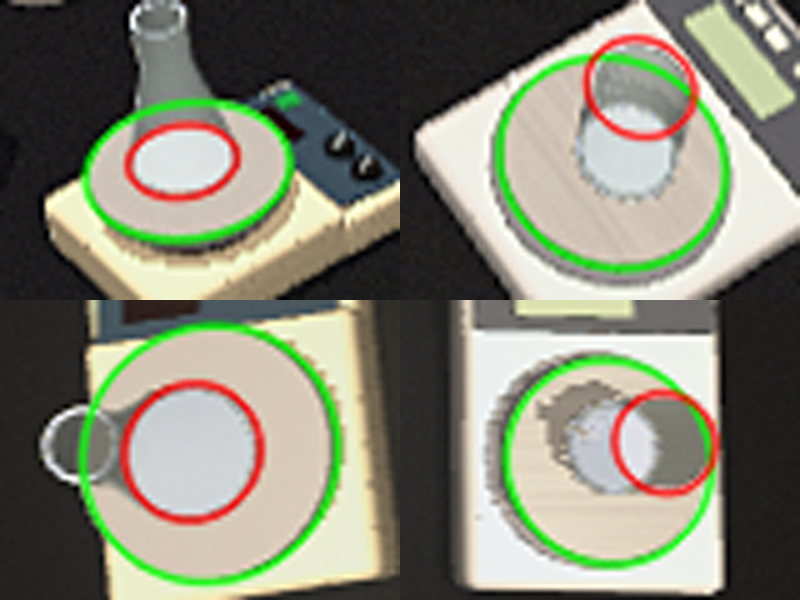

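Overlays fit: plate (455,403), pan (475.5,-409.5), flask (455.5,412.5), beaker (483,-409.5), cork (576.5,172.5). The wrist view shows the bottle within 2 px of the prediction, with the turquoise ones well clear. Descending to grasp.

Call:
drive_tool:
  plan:
    - [[0,0.02,0.5],[0,0,0],0]
    - [[0,0,0.8],[0,0,0],0]
    - [[0,0,0.8],[0,0,0],0]
    - [[0,0,0.8],[0,0,0],0]
    - [[0,0,0.8],[0,0,0],0]
    - [[0,0,0.5],[0,0,0],0]
    - [[0,0,0.3],[0,0,0],0]
    - [[0,0,0],[0,0,0],0]
    - [[0,0,0],[0,0,0],0]

```text
clock: 2.75
eef_pos: [572.9, 179.2, 39.9]
eef_rot: [0.001, 0.0, 1.0, 0.0]
wrist_force: [0.6, -0.6, 0.9]
gripper_width: 88.3
grip_force: 0.0
```

Call:
drive_tool:
  plan:
    - [[0,0,0],[0,0,0],1]
    - [[0,0,0],[0,0,0],1]
    - [[0,0,0],[0,0,0],1]
    - [[0,0,0],[0,0,0],1]
    - [[0,0,0],[0,0,0],1]
    - [[0,0,0],[0,0,0],1]
    - [[0,0,0],[0,0,0],1]
    - [[0,0,0],[0,0,0],1]

```text
clock: 3.55
eef_pos: [572.5, 178.4, 38.8]
eef_rot: [-0.0, 0.0, 1.0, -0.0]
wrist_force: [-1.0, -0.5, 1.7]
gripper_width: 43.2
grip_force: 30.0
```

Call:
drive_tool:
  plan:
    - [[0,0,-0.2],[0,0,0],1]
    - [[0,0,-0.5],[0,0,0],1]
    - [[0,0,-0.7],[0,0,0],1]
    - [[0,0,-0.7],[0,0,0],1]
    - [[0,0,-0.7],[0,0,0],1]
    - [[0,0,-0.7],[0,0,0],1]
    - [[0,0,-0.5],[0,0,0],1]
    - [[0,0,-0.3],[0,0,0],1]

```text
clock: 4.35
eef_pos: [573.1, 178.6, 213.2]
eef_rot: [0.001, 0.0, 1.0, 0.0]
wrist_force: [0.6, -0.3, -1.9]
gripper_width: 43.1
grip_force: 30.0
```

Call:
drive_tool:
  plan:
    - [[0,-0.4,0],[0,0,0],1]
    - [[0,-0.8,0],[0,0,0],1]
    - [[0,-1,0],[0,0,0],1]
    - [[0,-1,0],[0,0,0],1]
    - [[0.06,-1,0],[0,0,0],1]
    - [[0,-1,0],[0,0,0],1]
    - [[0,-1,0],[0,0,0],1]
    - [[0,-1,0],[0,0,0],1]
    - [[0,-0.8,0],[0,0,0],1]
    - [[0,-0.5,0],[0,0,0],1]

```text
clock: 5.35
eef_pos: [568.1, -164.8, 208.8]
eef_rot: [-0.001, 0.002, 1.0, 0.0]
wrist_force: [-0.0, 0.4, -2.1]
gripper_width: 43.2
grip_force: 30.0
```

Call:
drive_tool:
  plan:
    - [[0,-0.3,0],[0,0,0],1]
    - [[0,0,0],[0,0,0],1]
    - [[0,0,0],[0,0,0],1]

```text
clock: 5.65
eef_pos: [569.3, -173.0, 209.9]
eef_rot: [-0.001, 0.0, 1.0, 0.001]
wrist_force: [-0.1, -0.1, -1.0]
gripper_width: 43.4
grip_force: 30.0
```

Call:
drive_tool:
  plan:
    - [[0,0,0.4],[0,0,0],1]
    - [[0,0,0.7],[0,0,0],1]
    - [[0,0,0.7],[0,0,0],1]
    - [[0,0,0.7],[0,0,0],1]
    - [[0,0,0.7],[0,0,0],1]
    - [[0,0,0.6],[0,0,0],1]
    - [[0,0,0.3],[0,0,0],1]
    - [[0,0,0.1],[0,0,0],1]
    - [[0,0,0.05],[0,0,0],1]
    - [[0,0,0],[0,0,0],1]

```text
clock: 6.65
eef_pos: [570.6, -173.6, 41.8]
eef_rot: [0.001, 0.0, 1.0, -0.0]
wrist_force: [0.0, 0.2, -0.9]
gripper_width: 43.1
grip_force: 30.0
```

Call:
drive_tool:
  plan:
    - [[0,0,0.03],[0,0,0],1]
    - [[0,0,0.03],[0,0,0],1]
    - [[0,0,0],[0,0,0],1]
    - [[0,0,0],[0,0,0],1]

```text
clock: 7.05
eef_pos: [569.9, -173.7, 38.5]
eef_rot: [0.0, 0.0, 1.0, -0.0]
wrist_force: [-0.5, -0.8, -1.4]
gripper_width: 43.0
grip_force: 30.0
```

Call:
drive_tool:
  plan:
    - [[0,0,0.03],[0,0,0],1]
    - [[0,0,0],[0,0,0],1]
    - [[0,0,0],[0,0,0],1]

```text
clock: 7.35
eef_pos: [569.7, -173.5, 37.0]
eef_rot: [-0.0, 0.0, 1.0, 0.0]
wrist_force: [-1.4, 0.5, -1.5]
gripper_width: 43.4
grip_force: 30.0
```

Call:
drive_tool:
  plan:
    - [[0,0,0.03],[0,0,0],1]
    - [[0,0,0],[0,0,0],1]
    - [[0,0,0],[0,0,0],1]

```text
clock: 7.65
eef_pos: [569.9, -173.6, 36.8]
eef_rot: [0.0, 0.0, 1.0, -0.0]
wrist_force: [-2.8, 1.6, 5.0]
gripper_width: 43.5
grip_force: 30.0
```

Call:
drive_tool:
  plan:
    - [[0,0,0],[0,0,0],0.4]
    - [[0,0,0],[0,0,0],0.4]
    - [[0,0,0],[0,0,0],0]
    - [[0,0,0],[0,0,0],0]
    - [[0,0,0],[0,0,0],0]
    - [[0,0,0],[0,0,0],0]
    - [[0,0,0],[0,0,0],0]

```text
clock: 8.35
eef_pos: [569.8, -173.5, 35.9]
eef_rot: [-0.0, 0.0, 1.0, 0.0]
wrist_force: [-0.0, -0.2, -0.7]
gripper_width: 87.9
grip_force: 0.0
```

Call:
drive_tool:
  plan:
    - [[0,0,-0.2],[0,0,0],0]
    - [[0,0,-0.8],[0,0,0],0]
    - [[0,0,-1],[0,0,0],0]
    - [[0,0,-1],[0,0,0],0]
    - [[0,0,-1],[0,0,0],0]
    - [[0,0,-1],[0,0,0],0]
    - [[0,0.3,-0.2],[0,0,0],0]
    - [[0,0.8,0],[0,0,0],0]

```text
clock: 9.15
eef_pos: [571.0, -131.3, 247.0]
eef_rot: [0.002, 0.002, 1.0, -0.001]
wrist_force: [-0.1, 0.4, -0.2]
gripper_width: 88.0
grip_force: 0.0
```

Call:
drive_tool:
  plan:
    - [[0.2,1,0],[0,0,0],0]
    - [[0.2,1,0],[0,0,0],0]
    - [[0.2,1,0],[0,0,0],0]
    - [[0.2,1,0],[0,0,0],0]
    - [[0.3,1,0],[0,0,0],0]
    - [[0.3,1,0],[0,0,0],0]
    - [[0.3,1,0],[0,0,0],0]
    - [[0.3,1,0],[0,0,0],0]
    - [[0.3,1,0],[0,0,0],0]
    - [[0.3,1,0],[0,0,0],0]

```text
clock: 10.15
eef_pos: [464.7, 272.2, 243.7]
eef_rot: [-0.0, 0.0, 1.0, -0.0]
wrist_force: [-0.3, -0.5, 0.2]
gripper_width: 88.3
grip_force: 0.0
```

Call:
drive_tool:
  plan:
    - [[0.26,1,0],[0,0,0],0]
    - [[0,1,0],[0,0,0],0]
    - [[0,1,0],[0,0,0],0]
    - [[0,0.5,0],[0,0,0],0]
    - [[0,0,0],[0,0,0],0]
    - [[0,0,0],[0,0,0],0]

```text
clock: 10.75
eef_pos: [455.0, 410.3, 243.2]
eef_rot: [-0.001, -0.0, 1.0, -0.001]
wrist_force: [-0.1, 0.0, -0.5]
gripper_width: 88.0
grip_force: 0.0
```

Call:
drive_tool:
  plan:
    - [[0,0.05,0.3],[0,0,0],0]
    - [[0,0,0.5],[0,0,0],0]
    - [[0,0,0.5],[0,0,0],0]
    - [[0,0,0.35],[0,0,0],0]
    - [[0,0,0.18],[0,0,0],0]
    - [[0,0,0],[0,0,0],0]
    - [[0,0,0],[0,0,0],0]

```text
clock: 11.45
eef_pos: [456.2, 412.5, 171.3]
eef_rot: [0.0, 0.0, 1.0, 0.0]
wrist_force: [0.5, -0.1, 0.2]
gripper_width: 88.2
grip_force: 0.0
```

Call:
drive_tool:
  plan:
    - [[0,0,0],[0,0,0],1]
    - [[0,0,0],[0,0,0],1]
    - [[0,0,0],[0,0,0],1]
    - [[0,0,0],[0,0,0],1]
    - [[0,0,0],[0,0,0],1]
    - [[0,0,0],[0,0,0],1]
    - [[0,0,0],[0,0,0],1]
    - [[0,0,0],[0,0,0],1]
    - [[0,0,0],[0,0,0],1]

```text
clock: 12.35
eef_pos: [455.8, 412.5, 170.7]
eef_rot: [-0.0, 0.0, 1.0, 0.0]
wrist_force: [0.1, -0.1, -0.3]
gripper_width: 33.2
grip_force: 30.0
```

Call:
drive_tool:
  plan:
    - [[0,0,-0.1],[0,0,0],1]
    - [[0,0,-0.3],[0,0,0],1]
    - [[0,0,-0.4],[0,0,0],1]
    - [[0,0,-0.4],[0,0,0],1]
    - [[-0.1,-0.2,0],[0,0,0],1]
    - [[-0.2,-0.4,0],[0,0,0],1]
    - [[-0.35,-0.7,0],[0,0,0],1]
    - [[-0.4,-0.8,0],[0,0,0],1]
    - [[-0.4,-0.8,0],[0,0,0],1]
    - [[-0.4,-0.8,0],[0,0,0],1]

```text
clock: 13.35
eef_pos: [529.9, 261.7, 217.8]
eef_rot: [-0.001, 0.001, 1.0, -0.0]
wrist_force: [-0.5, 0.1, -1.9]
gripper_width: 33.2
grip_force: 30.0
```

Call:
drive_tool:
  plan:
    - [[-0.4,-0.8,0],[0,0,0],1]
    - [[-0.35,-0.7,0],[0,0,0],1]
    - [[-0.25,-0.5,0],[0,0,0],1]
    - [[-0.15,-0.3,0],[0,0,0],1]
    - [[0,0,0],[0,0,0],1]
    - [[0,0,0],[0,0,0],1]

```text
clock: 13.95
eef_pos: [575.2, 172.4, 218.3]
eef_rot: [-0.001, 0.001, 1.0, 0.0]
wrist_force: [-1.0, 0.5, -1.6]
gripper_width: 33.1
grip_force: 30.0
```

Call:
drive_tool:
  plan:
    - [[-0.03,0,0.2],[0,0,0],1]
    - [[0,0,0.5],[0,0,0],1]
    - [[0,0,0.6],[0,0,0],1]
    - [[0,0,0.6],[0,0,0],1]
    - [[0,0,0.5],[0,0,0],1]
    - [[0,0,0.3],[0,0,0],1]
    - [[0,0,0.2],[0,0,0],1]
    - [[0,0,0.05],[0,0,0],1]
    - [[0,0,0],[0,0,0],1]
    - [[0,0,0],[0,0,0],1]

```text
clock: 14.95
eef_pos: [577.5, 172.6, 101.7]
eef_rot: [0.001, 0.0, 1.0, 0.0]
wrist_force: [-0.1, -0.2, -1.0]
gripper_width: 33.0
grip_force: 30.0
```

Call:
drive_tool:
  plan:
    - [[0,0,0.03],[0,0,0],1]
    - [[0,0,0.02],[0,0,0],1]
    - [[0,0,0],[0,0,0],1]
    - [[0,0,0],[0,0,0],1]

```text
clock: 15.35
eef_pos: [576.9, 172.4, 98.8]
eef_rot: [0.0, 0.0, 1.0, -0.0]
wrist_force: [0.0, -0.4, -0.4]
gripper_width: 33.3
grip_force: 30.0
```

Call:
drive_tool:
  plan:
    - [[0,0,0.03],[0,0,0],1]
    - [[0,0,0],[0,0,0],1]
    - [[0,0,0],[0,0,0],1]

```text
clock: 15.65
eef_pos: [576.7, 172.4, 97.4]
eef_rot: [-0.0, 0.0, 1.0, -0.0]
wrist_force: [0.3, 1.3, -1.5]
gripper_width: 33.3
grip_force: 30.0
```

Call:
drive_tool:
  plan:
    - [[0,0,0.03],[0,0,0],1]
    - [[0,0,0],[0,0,0],1]
    - [[0,0,0],[0,0,0],1]

```text
clock: 15.95
eef_pos: [576.8, 172.4, 96.2]
eef_rot: [-0.0, 0.0, 1.0, -0.0]
wrist_force: [0.5, -0.2, -1.2]
gripper_width: 33.4
grip_force: 30.0
```

Call:
drive_tool:
  plan:
    - [[0,0,0.03],[0,0,0],1]
    - [[0,0,0],[0,0,0],1]
    - [[0,0,0],[0,0,0],1]

```text
clock: 16.25
eef_pos: [577.2, 172.6, 95.6]
eef_rot: [0.0, 0.0, 1.0, 0.0]
wrist_force: [-0.7, 0.6, 3.0]
gripper_width: 33.6
grip_force: 30.0
```

Call:
drive_tool:
  plan:
    - [[0,0,0],[0,0,0],0.5]
    - [[0,0,0],[0,0,0],0.5]
    - [[0,0,0],[0,0,0],0]
    - [[0,0,0],[0,0,0],0]
    - [[0,0,0],[0,0,0],0]
    - [[0,0,0],[0,0,0],0]
    - [[0,0,0],[0,0,0],0]
    - [[0,0,0],[0,0,0],0]

```text
clock: 17.05
eef_pos: [576.8, 172.4, 95.1]
eef_rot: [-0.0, 0.0, 1.0, -0.0]
wrist_force: [0.6, 0.2, 0.2]
gripper_width: 87.7
grip_force: 0.0
```

Call:
drive_tool:
  plan:
    - [[0,0,-0.2],[0,0,0],0]
    - [[0,0,-0.6],[0,0,0],0]
    - [[0,0,-0.8],[0,0,0],0]
    - [[0,0,-0.8],[0,0,0],0]
    - [[0,0,-0.6],[0,0,0],0]
    - [[0,-0.4,0],[0,0,0],0]
    - [[0.1,-0.8,0],[0,0,0],0]
    - [[0.2,-1,0],[0,0,0],0]
    - [[0.2,-1,0],[0,0,0],0]
    - [[0.2,-1,0],[0,0,0],0]

```text
clock: 18.05
eef_pos: [547.4, 2.5, 214.0]
eef_rot: [-0.001, 0.0, 1.0, -0.0]
wrist_force: [-0.1, -0.5, 0.4]
gripper_width: 88.0
grip_force: 0.0
```

Call:
drive_tool:
  plan:
    - [[0.2,-1,0],[0,0,0],0]
    - [[0.2,-1,0],[0,0,0],0]
    - [[0.2,-1,0],[0,0,0],0]
    - [[0.2,-1,0],[0,0,0],0]
    - [[0.2,-1,0],[0,0,0],0]
    - [[0.2,-1,0],[0,0,0],0]
    - [[0.2,-1,0],[0,0,0],0]
    - [[0.2,-1,0],[0,0,0],0]
    - [[0.2,-0.8,0],[0,0,0],0]
    - [[0.05,-0.55,0],[0,0,0],0]

```text
clock: 19.05
eef_pos: [472.2, -372.1, 213.8]
eef_rot: [-0.001, 0.002, 1.0, 0.0]
wrist_force: [-0.3, -0.2, -0.7]
gripper_width: 88.1
grip_force: 0.0
```

Call:
drive_tool:
  plan:
    - [[0,-1,0],[0,0,0],0]
    - [[0,0,0],[0,0,0],0]
    - [[0,0,0],[0,0,0],0]

```text
clock: 19.35
eef_pos: [473.1, -409.9, 213.7]
eef_rot: [-0.001, 0.001, 1.0, 0.001]
wrist_force: [-0.2, 1.0, -0.4]
gripper_width: 88.0
grip_force: 0.0
```

```bash
python3 - <<'E'
from h import *
f=snap('wrist','w2'); g=snap('side','s2');s=bot.get_state(); print(s['eef_pos'],s['joints'],s['clock'])
im=cv2.imread('pics/w2.png');S=cv2.imread('pics/s2.png');a=np.linspace(0,6.28,100)
for I,h,L in((im,f,[((475.5,-409.5),55,52,(0,255,0)),((483,-409.5),25,122,(0,0,255))]),(S,g,[((576.6,172.3),60,10,(0,255,0)),((576.6,172.3),36,10,(0,0,255)),((576.6,172.3),17,130,(0,0,255)),((570,-173.5),22,74,(0,0,255))])):
  for c,r,z,col in L: cv2.polylines(I,[np.array([w2px(h,(c[0]+r*np.cos(t),c[1]+r*np.sin(t),z))*16 for t in a]).astype(int)],True,col,1,cv2.LINE_AA,4)
cv2.imwrite('pics/w2o.png',im); cv2.imwrite('pics/s2o.png',cv2.resize(S[100:340,220:500],(700,600),interpolation=cv2.INTER_CUBIC))
E
```

```text
[ 473.94112977 -408.54741231  214.25004862] [-9.00921874e-01  3.13860009e-01  1.49510683e+00  1.99002022e-04
  1.33444587e+00 -2.47133023e+00] 19.45
```

View pics/w2o.png

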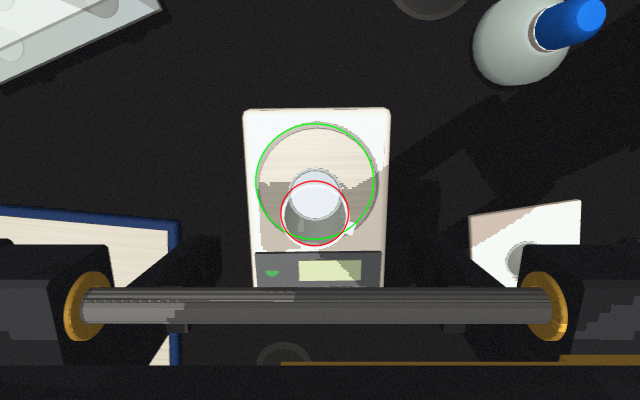

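View pics/s2o.png

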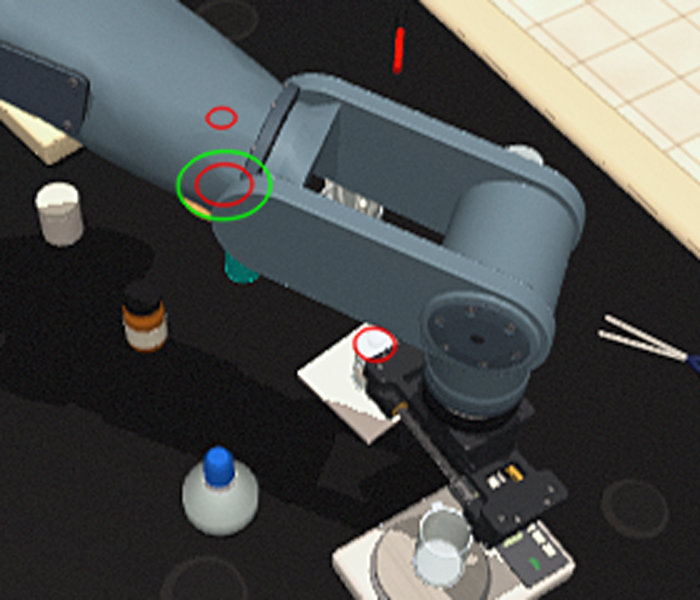

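Wrist view: the beaker sits where computed, and its spout is at ≈(348,228), i.e. toward +y and close to the finger line. I'll turn the tool 90° so the fingers close along x, clear of the spout. Side view: the bottle stands upright on the tile at the predicted place, while the arm hides the flask.

Call:
drive_tool:
  plan:
    - [[0,0,0],[0,0,0.18],0]
    - [[0,0,0],[0,0,0.18],0]
    - [[0,0,0],[0,0,0.18],0]
    - [[0,0,0],[0,0,0.18],0]
    - [[0,0,0],[0,0,0.18],0]
    - [[0,0,0],[0,0,0.18],0]
    - [[0,0,0],[0,0,0.18],0]
    - [[0,0,0],[0,0,0.18],0]
    - [[0,0,0],[0,0,0.18],0]
    - [[0,0,0],[0,0,0.18],0]

```text
clock: 20.45
eef_pos: [474.7, -407.9, 215.1]
eef_rot: [-0.0, 0.651, 0.759, 0.0]
wrist_force: [0.1, 0.0, -0.2]
gripper_width: 88.2
grip_force: 0.0
```

Call:
drive_tool:
  plan:
    - [[0,0,0],[0,0,0.18],0]
    - [[0,0,0],[0,0,0.02],0]
    - [[0,0.22,0],[0,0,0],0]
    - [[0,0,0],[0,0,0],0]
    - [[0,0,0],[0,0,0],0]

```text
clock: 20.95
eef_pos: [483.7, -409.2, 215.1]
eef_rot: [-0.0, 0.706, 0.708, -0.0]
wrist_force: [-0.3, 0.1, 0.3]
gripper_width: 88.3
grip_force: 0.0
```

Call:
drive_tool:
  plan:
    - [[0,0,0.3],[0,0,0],0]
    - [[0,0,0.7],[0,0,0],0]
    - [[0,0,0.8],[0,0,0],0]
    - [[0,0,0.8],[0,0,0],0]
    - [[0,0,0.6],[0,0,0],0]
    - [[0,0,0.3],[0,0,0],0]
    - [[0,0,0.1],[0,0,0],0]
    - [[0,0,0],[0,0,0],0]
    - [[0,0,0],[0,0,0],0]

```text
clock: 21.85
eef_pos: [483.9, -410.3, 72.5]
eef_rot: [0.001, 0.707, 0.707, -0.0]
wrist_force: [-0.7, -0.8, 0.6]
gripper_width: 88.0
grip_force: 0.0
```

Call:
drive_tool:
  plan:
    - [[0,0,0],[0,0,0],1]
    - [[0,0,0],[0,0,0],1]
    - [[0,0,0],[0,0,0],1]
    - [[0,0,0],[0,0,0],1]
    - [[0,0,0],[0,0,0],1]
    - [[0,0,0],[0,0,0],1]
    - [[0,0,0],[0,0,0],1]
    - [[0,0,0],[0,0,0],1]

```text
clock: 22.65
eef_pos: [483.3, -409.6, 71.2]
eef_rot: [0.0, 0.707, 0.707, 0.0]
wrist_force: [0.8, 0.3, 0.7]
gripper_width: 48.3
grip_force: 30.0
```

Call:
drive_tool:
  plan:
    - [[0,0,-0.2],[0,0,0],1]
    - [[0,0,-0.5],[0,0,0],1]
    - [[0,0,-0.7],[0,0,0],1]
    - [[0,0,-0.7],[0,0,0],1]
    - [[0,0,-0.7],[0,0,0],1]
    - [[0,0,-0.5],[0,0,0],1]
    - [[0,0,-0.2],[0,0,0],1]
    - [[0.2,0,0],[0,0,0],1]
    - [[0.5,0,0],[0,0,0],1]
    - [[0.8,0,0],[0,0,0],1]

```text
clock: 23.65
eef_pos: [482.3, -348.9, 209.1]
eef_rot: [-0.001, 0.708, 0.706, -0.0]
wrist_force: [0.5, 0.8, -0.6]
gripper_width: 48.3
grip_force: 30.0
```

Call:
drive_tool:
  plan:
    - [[0.9,0,0],[0,0,0],1]
    - [[0.9,0,0],[0,0,0],1]
    - [[0.9,0,0],[0,0,0],1]
    - [[0.9,0,0],[0,0,0],1]
    - [[0.9,0,0],[0,0,0],1]
    - [[0.9,0,0],[0,0,0],1]
    - [[0.9,-0.1,0],[0,0,0],1]
    - [[0.9,-0.1,0],[0,0,0],1]
    - [[0.9,-0.1,0],[0,0,0],1]
    - [[0.9,-0.1,0],[0,0,0],1]

```text
clock: 24.65
eef_pos: [465.8, 12.5, 209.4]
eef_rot: [-0.001, 0.707, 0.707, -0.001]
wrist_force: [0.7, 0.3, -1.4]
gripper_width: 48.2
grip_force: 30.0
```

Call:
drive_tool:
  plan:
    - [[0.9,-0.1,0],[0,0,0],1]
    - [[0.9,-0.1,0],[0,0,0],1]
    - [[0.9,-0.1,0],[0,0,0],1]
    - [[0.9,0,0],[0,0,0],1]
    - [[0.9,0,0],[0,0,0],1]
    - [[0.9,0,0],[0,0,0],1]
    - [[0.9,0,0],[0,0,0],1]
    - [[0.9,0,0],[0,0,0],1]
    - [[0.9,0,0],[0,0,0],1]
    - [[0.7,0,0],[0,0,0],1]

```text
clock: 25.65
eef_pos: [453.9, 364.2, 209.1]
eef_rot: [-0.001, 0.707, 0.707, -0.001]
wrist_force: [0.5, -1.1, -0.4]
gripper_width: 48.5
grip_force: 30.0
```

Call:
drive_tool:
  plan:
    - [[0.6,0,0],[0,0,0],1]
    - [[0.3,0,0],[0,0,0],1]
    - [[0,0,0],[0,0,0],1]
    - [[0,0,0],[0,0,0],1]

```text
clock: 26.05
eef_pos: [455.2, 397.7, 210.2]
eef_rot: [-0.0, 0.707, 0.707, -0.001]
wrist_force: [0.0, -0.5, -0.4]
gripper_width: 48.5
grip_force: 30.0
```

Call:
drive_tool:
  plan:
    - [[0.13,0,0.2],[0,0,0],1]
    - [[0,0,0.5],[0,0,0],1]
    - [[0,0,0.6],[0,0,0],1]
    - [[0,0,0.6],[0,0,0],1]
    - [[0,0,0.4],[0,0,0],1]
    - [[0,0,0.2],[0,0,0],1]
    - [[0,0,0.05],[0,0,0],1]
    - [[0,0,0],[0,0,0],1]
    - [[0,0,0],[0,0,0],1]

```text
clock: 26.95
eef_pos: [456.5, 404.1, 110.3]
eef_rot: [0.0, 0.707, 0.707, 0.001]
wrist_force: [0.1, -0.3, -0.4]
gripper_width: 48.4
grip_force: 30.0
```

Call:
drive_tool:
  plan:
    - [[0,0,0.03],[0,0,0],1]
    - [[0,0,0.03],[0,0,0],1]
    - [[0,0,0],[0,0,0],1]
    - [[0,0,0],[0,0,0],1]

```text
clock: 27.35
eef_pos: [455.8, 403.7, 106.8]
eef_rot: [0.0, 0.707, 0.707, 0.0]
wrist_force: [-0.3, 0.7, -0.2]
gripper_width: 48.3
grip_force: 30.0
```

Call:
drive_tool:
  plan:
    - [[0,0,0.03],[0,0,0],1]
    - [[0,0,0],[0,0,0],1]
    - [[0,0,0],[0,0,0],1]

```text
clock: 27.65
eef_pos: [455.7, 403.7, 105.4]
eef_rot: [-0.0, 0.707, 0.707, -0.0]
wrist_force: [0.6, -0.4, -0.9]
gripper_width: 48.4
grip_force: 30.0
```

Call:
drive_tool:
  plan:
    - [[0,0,0.03],[0,0,0],1]
    - [[0,0,0],[0,0,0],1]
    - [[0,0,0],[0,0,0],1]

```text
clock: 27.95
eef_pos: [455.7, 403.7, 104.3]
eef_rot: [-0.0, 0.707, 0.707, -0.0]
wrist_force: [-0.7, 0.1, -1.5]
gripper_width: 48.6
grip_force: 30.0
```

Call:
drive_tool:
  plan:
    - [[0,0,0.02],[0,0,0],1]
    - [[0,0,0],[0,0,0],1]
    - [[0,0,0],[0,0,0],1]

```text
clock: 28.25
eef_pos: [455.8, 403.7, 104.2]
eef_rot: [0.0, 0.707, 0.707, 0.0]
wrist_force: [-2.4, -1.3, 5.9]
gripper_width: 48.2
grip_force: 30.0
```

Call:
drive_tool:
  plan:
    - [[0,0,0],[0,0,0],0.3]
    - [[0,0,0],[0,0,0],0.3]
    - [[0,0,0],[0,0,0],0]
    - [[0,0,0],[0,0,0],0]
    - [[0,0,0],[0,0,0],0]
    - [[0,0,0],[0,0,0],0]
    - [[0,0,0],[0,0,0],0]

```text
clock: 28.95
eef_pos: [455.8, 403.7, 103.5]
eef_rot: [-0.0, 0.707, 0.707, -0.0]
wrist_force: [0.4, 0.4, 1.0]
gripper_width: 88.0
grip_force: 0.0
```

Call:
drive_tool:
  plan:
    - [[0,0,-0.2],[0,0,0],0]
    - [[0,0,-0.6],[0,0,0],0]
    - [[0,0,-0.8],[0,0,0],0]
    - [[0,0,-0.8],[0,0,0],0]
    - [[0,0,-0.3],[0,0,0],0]
    - [[-0.4,0,0],[0,0,0],0]
    - [[-0.8,0.1,0],[0,0,0],0]
    - [[-1,0.2,0],[0,0,0],0]
    - [[-1,0.2,0],[0,0,0],0]
    - [[-1,0.2,0],[0,0,0],0]

```text
clock: 29.95
eef_pos: [482.2, 233.1, 209.2]
eef_rot: [-0.001, 0.707, 0.707, -0.002]
wrist_force: [0.9, -0.2, -0.1]
gripper_width: 88.4
grip_force: 0.0
```

Call:
drive_tool:
  plan:
    - [[-1,0.2,0],[0,0,0],0]
    - [[-1,0.2,0],[0,0,0],0]
    - [[-1,0.2,0],[0,0,0],0]
    - [[-1,0.2,0],[0,0,0],0]
    - [[-1,0.2,0],[0,0,0],0]
    - [[-1,0.2,0],[0,0,0],0]
    - [[-1,0.3,0],[0,0,0],0]
    - [[-1,0.3,0],[0,0,0],0]
    - [[-1,0.3,0],[0,0,0],0]
    - [[-0.8,0.05,0],[0,0,0],0]

```text
clock: 30.95
eef_pos: [568.2, -159.0, 209.1]
eef_rot: [-0.001, 0.708, 0.706, -0.001]
wrist_force: [-0.9, 0.6, 0.2]
gripper_width: 88.3
grip_force: 0.0
```

Call:
drive_tool:
  plan:
    - [[-0.4,0,0],[0,0,0],0]
    - [[0,0,0],[0,0,0],0]
    - [[0,0,0],[0,0,0],0]

```text
clock: 31.25
eef_pos: [568.4, -171.4, 210.5]
eef_rot: [-0.001, 0.707, 0.707, -0.0]
wrist_force: [0.4, -0.2, -1.1]
gripper_width: 88.4
grip_force: 0.0
```

Call:
drive_tool:
  plan:
    - [[-0.05,0.03,0.4],[0,0,0],0]
    - [[0,0,0.7],[0,0,0],0]
    - [[0,0,0.8],[0,0,0],0]
    - [[0,0,0.8],[0,0,0],0]
    - [[0,0,0.8],[0,0,0],0]
    - [[0,0,0.5],[0,0,0],0]
    - [[0,0,0.3],[0,0,0],0]
    - [[0,0,0],[0,0,0],0]
    - [[0,0,0],[0,0,0],0]

```text
clock: 32.15
eef_pos: [571.0, -173.9, 40.0]
eef_rot: [0.0, 0.707, 0.707, 0.0]
wrist_force: [0.7, -0.1, 1.3]
gripper_width: 88.3
grip_force: 0.0
```

Call:
drive_tool:
  plan:
    - [[0,0,0],[0,0,0],1]
    - [[0,0,0],[0,0,0],1]
    - [[0,0,0],[0,0,0],1]
    - [[0,0,0],[0,0,0],1]
    - [[0,0,0],[0,0,0],1]
    - [[0,0,0],[0,0,0],1]
    - [[0,0,0],[0,0,0],1]
    - [[0,0,0],[0,0,0],1]

```text
clock: 32.95
eef_pos: [570.7, -174.5, 39.7]
eef_rot: [0.0, 0.707, 0.707, 0.0]
wrist_force: [-0.4, 0.5, 1.4]
gripper_width: 43.3
grip_force: 30.0
```

Call:
drive_tool:
  plan:
    - [[0,0,-0.2],[0,0,0],1]
    - [[0,0,-0.5],[0,0,0],1]
    - [[0,0,-0.7],[0,0,0],1]
    - [[0,0,-0.7],[0,0,0],1]
    - [[0,0,-0.6],[0,0,0],1]
    - [[0,0,-0.3],[0,0,0],1]
    - [[-0.2,-0.1,0],[0,0,0],1]
    - [[-0.5,-0.2,0],[0,0,0],1]
    - [[-0.7,-0.3,0],[0,0,0],1]
    - [[-0.8,-0.3,0],[0,0,0],1]

```text
clock: 33.95
eef_pos: [533.0, -262.4, 157.5]
eef_rot: [-0.002, 0.707, 0.707, -0.0]
wrist_force: [0.3, -0.2, -1.3]
gripper_width: 43.2
grip_force: 30.0
```

Call:
drive_tool:
  plan:
    - [[-0.8,-0.3,0],[0,0,0],1]
    - [[-0.8,-0.3,0],[0,0,0],1]
    - [[-0.8,-0.3,0],[0,0,0],1]
    - [[-0.6,-0.3,0],[0,0,0],1]
    - [[-0.5,-0.2,0],[0,0,0],1]
    - [[-0.2,-0.1,0],[0,0,0],1]
    - [[0,0,0],[0,0,0],1]
    - [[0,0,0],[0,0,0],1]

```text
clock: 34.75
eef_pos: [474.3, -409.3, 158.6]
eef_rot: [-0.001, 0.707, 0.707, 0.0]
wrist_force: [0.3, 1.5, -1.1]
gripper_width: 42.8
grip_force: 30.0
```

Lower 70 mm, then creep.

Call:
drive_tool:
  plan:
    - [[0,0.02,0.2],[0,0,0],1]
    - [[0,0,0.4],[0,0,0],1]
    - [[0,0,0.5],[0,0,0],1]
    - [[0,0,0.4],[0,0,0],1]
    - [[0,0,0.2],[0,0,0],1]
    - [[0,0,0.05],[0,0,0],1]
    - [[0,0,0],[0,0,0],1]
    - [[0,0,0],[0,0,0],1]

```text
clock: 35.55
eef_pos: [475.7, -410.8, 90.4]
eef_rot: [0.001, 0.707, 0.707, -0.0]
wrist_force: [0.1, -0.1, -1.5]
gripper_width: 43.1
grip_force: 30.0
```

Call:
drive_tool:
  plan:
    - [[0,0,0.03],[0,0,0],1]
    - [[0,0,0.02],[0,0,0],1]
    - [[0,0,0],[0,0,0],1]
    - [[0,0,0],[0,0,0],1]

```text
clock: 35.95
eef_pos: [475.3, -410.4, 87.7]
eef_rot: [0.0, 0.707, 0.707, -0.0]
wrist_force: [0.3, -0.6, -0.8]
gripper_width: 43.3
grip_force: 30.0
```

Call:
drive_tool:
  plan:
    - [[0,0,0.03],[0,0,0],1]
    - [[0,0,0],[0,0,0],1]
    - [[0,0,0],[0,0,0],1]

```text
clock: 36.25
eef_pos: [475.2, -410.2, 86.2]
eef_rot: [-0.0, 0.707, 0.707, 0.0]
wrist_force: [-0.4, -0.4, -1.1]
gripper_width: 43.3
grip_force: 30.0
```

Call:
drive_tool:
  plan:
    - [[0,0,0.03],[0,0,0],1]
    - [[0,0,0],[0,0,0],1]
    - [[0,0,0],[0,0,0],1]

```text
clock: 36.55
eef_pos: [475.2, -410.3, 85.0]
eef_rot: [-0.0, 0.707, 0.707, -0.0]
wrist_force: [-0.0, 0.1, -0.5]
gripper_width: 43.0
grip_force: 30.0
```

Call:
drive_tool:
  plan:
    - [[0,0,0.03],[0,0,0],1]
    - [[0,0,0],[0,0,0],1]
    - [[0,0,0],[0,0,0],1]

```text
clock: 36.85
eef_pos: [475.2, -410.3, 83.9]
eef_rot: [-0.0, 0.707, 0.707, 0.0]
wrist_force: [-0.5, -0.3, -1.6]
gripper_width: 43.5
grip_force: 30.0
```

Call:
drive_tool:
  plan:
    - [[0,0,0.03],[0,0,0],1]
    - [[0,0,0],[0,0,0],1]
    - [[0,0,0],[0,0,0],1]

```text
clock: 37.15
eef_pos: [475.4, -410.5, 83.7]
eef_rot: [0.0, 0.707, 0.707, -0.0]
wrist_force: [-2.1, 1.9, 5.5]
gripper_width: 43.2
grip_force: 30.0
```

Call:
drive_tool:
  plan:
    - [[0,0,0],[0,0,0],0.4]
    - [[0,0,0],[0,0,0],0.4]
    - [[0,0,0],[0,0,0],0]
    - [[0,0,0],[0,0,0],0]
    - [[0,0,0],[0,0,0],0]
    - [[0,0,0],[0,0,0],0]
    - [[0,0,0],[0,0,0],0]

```text
clock: 37.85
eef_pos: [475.3, -410.3, 82.7]
eef_rot: [-0.0, 0.707, 0.707, 0.0]
wrist_force: [-0.5, -0.4, 0.0]
gripper_width: 87.8
grip_force: 0.0
```

Call:
drive_tool:
  plan:
    - [[0,0,-0.2],[0,0,0],0]
    - [[0,0,-0.6],[0,0,0],0]
    - [[0,0,-0.8],[0,0,0],0]
    - [[0,0,-0.8],[0,0,0],0]
    - [[0,0,-0.8],[0,0,0],0]
    - [[0,0,-0.8],[0,0,0],0]
    - [[0.4,0,0],[0,0,0],0]
    - [[0.8,-0.4,0],[0,0,0],0]
    - [[0.8,-0.6,0],[0,0,0],0]
    - [[0.8,-0.6,0],[0,0,0],0]

```text
clock: 38.85
eef_pos: [410.3, -296.3, 242.0]
eef_rot: [-0.001, 0.707, 0.707, 0.0]
wrist_force: [0.3, 0.5, 0.5]
gripper_width: 88.5
grip_force: 0.0
```

Call:
drive_tool:
  plan:
    - [[0.8,-0.6,0],[0,0,0],0]
    - [[0.8,-0.6,0],[0,0,0],0]
    - [[0.6,-0.4,0],[0,0,0],0]
    - [[0,0,0],[0,0,0],0]
    - [[0,0,0],[0,0,0],0]

```text
clock: 39.35
eef_pos: [347.5, -210.0, 242.9]
eef_rot: [0.001, 0.707, 0.707, -0.0]
wrist_force: [-0.7, -0.3, 0.4]
gripper_width: 87.8
grip_force: 0.0
```

```bash
python3 - <<'E'
from h import *
f=snap('top','t3');g=snap('side','s3');a=np.linspace(0,6.28,100)
T=cv2.imread('pics/t3.png');S=cv2.imread('pics/s3.png')
def draw(I,h,L):
  for c,r,z,col in L: cv2.polylines(I,[np.array([w2px(h,(c[0]+r*np.cos(t),c[1]+r*np.sin(t),z))*16 for t in a]).astype(int)],True,col,1,cv2.LINE_AA,4)
G=(0,255,0);R=(0,0,255)
L=[((455,403),67.5,85,G),((475.5,-409.5),55,52,G),((576.6,172),60,10,G),((455.7,403.7),25,155,R),((475.3,-410.3),22,118,R),((577,172.4),17,130,R)]
draw(T,f,L);draw(S,g,L)
def cr(I,x,y,w=64,h=75): return cv2.resize(I[y:y+h,x:x+w],(256,300),interpolation=cv2.INTER_CUBIC)
cv2.imwrite('pics/fin.png',np.vstack([np.hstack([cr(T,130,185),cr(T,230,145),cr(T,440,185)]),np.hstack([cr(S,212,85),cr(S,278,115),cr(S,362,285)])]))
E
```

```text
(no output)
```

View pics/fin.png

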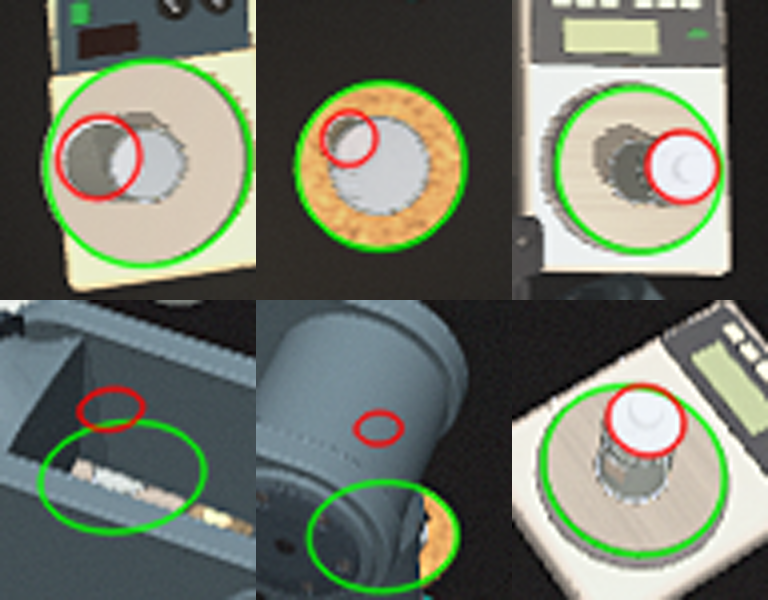

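View pics/t3.png

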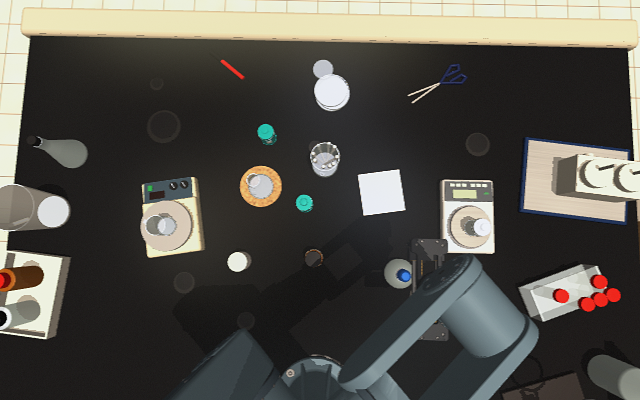

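The final views show the beaker on the hotplate (≈165,226), the flask on the cork (≈260,186) and the bottle on the pan (≈478,227). All three are upright and centred. The lamp and the tip beaker have not moved.

```bash
python3 -c "
from rig import bot
print(bot.close_job())"
```

```text
the job is handed in; nothing more can be done
None
```

I handed the job in at about 39 s of the 118 s limit: the flask stands on the cork mat, the weighing bottle on the balance pan and the beaker on the hotplate, each upright and centred in the last pictures; the hand-in returned no verdict.

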